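Snap the dosing cup back onto its bottle

ROBOT

A 6-joint arm with a two-finger parallel gripper is mounted at the origin on the work surface. World frame = base frame: x ahead of the robot, y to its left, z up, the work surface at z = 0. Lengths are in m, angles in degrees, forces in N, time in s.
With the tool pointing down it reaches from about 0.35 to 0.875 m from the base axis. Payload 4.2 kg.
Tool frame: the origin (TCP) lies at the very end of the fingers, on their centre line; the grasp point (between the pads) lies 19 mm behind it; z points along the fingers, y is the line along which they close (so a half turn about z gives the same grasp; the last joint's range is limited). The gripper opens to 87 mm and grips with 3 to 60 N. Pads are 19 mm wide; open, the fingers measure 117 mm over their backs; the gripper's body (75 mm by 190 mm) begins 51 mm behind the grasp point.
Start: joints at [-55.256, 22.042, 0.453, 0, -68.411, -14.817], TCP at [0.213, -0.588, 0.223] pointing down, gripper open.
Joint ranges: [-179.83, 179.83], [-69.29, 118.12], [-61.27, 80.66], [-181.25, 117.63], [-171.15, -9.14], [-177.46, 177.46]. Speed limits (degrees/s): [159.86, 159.86, 180, 180, 180, 180].

INTERFACE

Orientations are given as a 3x3 rotation matrix whose columns are the frame's x, y, z axes.
In Python, from station import sense, cams, r gives the robot as it stands. The module is installed in compiled form; this text tells all that it offers.
- The arm moves only by the tool step_arm, never from a script. Its argument "targets" is text: rows parted by semicolons, each of 4 numbers parted by spaces: the shift along the tool's x, y, z in cm, then the turn about the tool's z in degrees. In form: x y z turn; .... A call has 1 to 12 rows; each row shifts and turns the commanded pose from where the row before left it, along the tool's axes as they then stand; what a row does not reach is not made up. A row lasts 1/12 s, in which the tool goes at most 41.7 mm and 7.16 degrees, less where a joint would pass 70% of its speed; a pose out of reach is approached as far as the arm can. A call with a gripper value outside its range is refused whole. "claw" is the finger opening in cm, from 0 to 8.7, set as the call begins (left out, the last holds). The fingers move at their own pace and stop on an object; the grip force is fixed at half the most. Time passes only in rows, so rows that do not move let the fingers close. It gives the time, the measured TCP pose, the force, the opening and the grip force at its end, in the units of the state.
- sense(): the state, without advancing time (a new reading comes with each control period).
- cams.capture(name): name is "scene" or "side" or "wrist"; returns a dict with "frame" (420x560x3 uint8, blue, green, red), "vertical_fov" (degrees; the focal length in pixels is half the picture's height over the tangent of half this angle, whatever the lens; pixels are square), "cx", "cy" (the principal point, pixels), "eye" and "rotation" of the camera in the world; the wrist camera has in their place "tool_from_camera" (4x4, takes a point from camera to tool coordinates, whose origin is the TCP and whose axes are the flange's). Camera axes: x right, y down, z forward; pixel columns grow to the right and rows downward; lengths in m; the calibration is good to about 2 mm. A picture is of the moment at which its call begins: read the wrist's pose just before it. There is no depth.
- r.finish_job(): hands the job in; it is judged then, once.
The state is a dict: "time_s": time; "joints": joint angles; "joint_velocities": joint speeds; "effort": joint torques, N m; "tcp_pos": TCP position; "ee_rot": TCP orientation; "wrist_force": force on the tool from outside, world axes, zero at the start; "moment": the same for the moment, N m; "gripper_width": opening from 0.0 (shut) to 1.0 (fully open); "gripper_force": force on a finger pad.
Only numpy, scipy, OpenCV 4.12 (cv2) and the standard library are available. Lean on these libraries where they do the work, as an engineer would, in place of code of your own. Each camera call takes 0.05 s, during which the arm holds its last target. There are 200 camera calls.

TASK

The square dosing cup is standing mouth-up on the pharmacy counter; it is also the cap of the open bottle in the counter tray. Turn the cup upside down and press it, mouth down and with its sides square to the bottle's sides, over the bottle's neck until it clicks and sits fully home on the shoulder. Do not let go: finish with the gripper still on the cup, pressing it firmly down, and leave the jar, the carton and the capped flask where they are.

Things in the scene. Friction and masses are not known exactly. Their poses are not given: they have to be found in the camera images.
- cup_center (a point): Middle of the loose grey dosing cup (about 60 g): straight and square, 50 x 50 mm outside, 54 mm tall, closed at one end; the four flat sides are alike, and laid on one it stays. The point is on its axis, 27 mm from base and from mouth. z points from the closed base to the open mouth (up at the start); x and y are square to the sides.
- cup_mouth (a point): Centre of the cup's mouth, in the plane of its rim; axes as cup_center. Walls are 2.5 mm thick; an inner lip 3 mm wide and 4 mm high runs round the mouth and leaves a 39 mm square opening.
- bottle_seat (a point): On the axis of the open white bottle, where its flat round shoulder (72 mm wide) meets the neck, 125 mm above the counter: the rim of the seated cup rests at this height. z is up, x and y are square to the bottle's sides. The bottle is 84 mm square, fixed in a steel tray 112 x 112 x 12 mm. The neck is round, 36 mm in diameter and 26 mm tall; its top 9 mm taper to 24 mm.
- bottle_nubs (a point): On the neck's axis, 8.7 mm above the shoulder, level with four slick, sprung, round nubs that stick out 4 mm from the neck on its +-x and +-y sides. The cup's lip meets them about 13 mm above home and needs some 8 N of push to pass; below about 9 mm the force drops (the click), and it rises again on the shoulder. They catch only if the cup is square to the bottle (any quarter turn).
- jar_mid (a point): Bystander: amber jar, 48 mm in diameter, 70 mm tall; point half-way up.
- carton_mid (a point): Bystander: plain carton 50 x 85 x 40 mm high; point at its middle.
- flask_mid (a point): Bystander: white round flask with its cap on, 60 mm in diameter, 130 mm tall; point half-way up.
Not all that is in view belongs to the job. What is shaped like the part that bears cup_center but yellow is not meant.

How it is judged (in metres and radians):
On the way, in this order (a step that is already met when the one before it is completed fails the run):
1. the cup is turned mouth-down, not yet on the neck (angle between cup_center's own z axis and vertical above 2.9 rad and distance between cup_mouth and bottle_seat above 0.02 m), for 0.2 s.
2. the cup is pressed past the click, home on the shoulder (z of cup_mouth in the frame of bottle_seat below 0.003 m and horizontal distance between cup_mouth and bottle_seat below 0.004 m and angle between cup_center's own z axis and vertical above 3.04 rad), for 0.2 s.
At the end, for the whole second after the job is handed in: The cup is mouth-down on the bottle's neck, its rim within 3 mm of the shoulder, within 4 mm of the neck's axis, upright within 0.1 rad and square to the bottle within 15 degrees, and the robot is still touching it and pressing it onto the bottle with more than 4 N (all of step 2 and z of cup_mouth in the frame of bottle_seat above -0.003 m and (angle between the x axis of cup_center and the x axis of bottle_seat, either way round below 0.26 rad or angle between the x axis of cup_center and the y axis of bottle_seat, either way round below 0.26 rad) and contact force between cup and bottle above 4 N and contact force between any of the fingers, the arm and cup above 3 N); the arm keeps its last pose, push and grip.
It fails at once if the jar is disturbed (distance of jar_mid from where it was at the start of the episode above 0.03 m).
It fails at once if the carton is disturbed (distance of carton_mid from where it was at the start of the episode above 0.03 m).
It fails at once if the flask is disturbed (distance of flask_mid from where it was at the start of the episode above 0.03 m).
It also fails if it takes over 72 s, if anything falls off the work surface, if the arm or the gripper's body presses on something with over 40 N, if the wrist force passes 120 N, or if a joint passes its speed limit or range.

## Working session

There is one attempt and no reset: what is moved stays moved. The work goes in short steps, Python scripts to look and compute and a tool call to move; the robot and the scene stay as the last step left them, time stands still between calls to the robot, and variables do not carry over. Pictures are saved under pics/ and viewed, at most 10 in all, crops included, and the job is handed in when it is done.

Besides the shell and the picture viewer there is one more tool, called after "Emit:" by a JSON object that holds its "op" and its "data". step_arm: Moves the arm, as the interface text tells. Its arguments: {"type":"object","properties":{"targets":{"type":"string"},"claw":{"type":"number"}},"required":["targets"]}

```bash
mkdir -p pics
cat > h.py <<'E'
import numpy as np, cv2
from station import sense, cams, r
def cap(name):
    s=sense(); c=cams.capture(name); f=c["frame"]; H=f.shape[0]
    F=H/2/np.tan(np.radians(c["vertical_fov"])/2)
    if name=="wrist":
        T=np.array(c["tool_from_camera"]); R0=np.array(s["ee_rot"]); 
        R=R0@T[:3,:3]; e=np.array(s["tcp_pos"])+R0@T[:3,3]
    else: R=np.array(c["rotation"]); e=np.array(c["eye"])
    return dict(f=f,F=F,cx=c["cx"],cy=c["cy"],R=R,e=e)
def toz(c,u,v,z):
    d=c["R"]@np.array([(u-c["cx"])/c["F"],(v-c["cy"])/c["F"],1]); return c["e"]+d*(z-c["e"][2])/d[2]
def proj(c,p):
    q=c["R"].T@(np.array(p)-c["e"]); return c["F"]*q[0]/q[2]+c["cx"],c["F"]*q[1]/q[2]+c["cy"]
def fit(obs,p0):
    pass
E
python3 - <<'E'
from h import *
import pickle
C={n:cap(n) for n in("scene","side","wrist")}
pickle.dump(C,open("c0.pkl","wb"))
for n in C: cv2.imwrite(f"pics/{n}0.png",C[n]["f"]); print(n,C[n]["e"].round(3),C[n]["R"].round(2).tolist(),C[n]["F"],C[n]["cx"],C[n]["cy"])
s=sense(); print(s["time_s"],s["ee_rot"],s["gripper_width"],s["wrist_force"])
E
```

```text
scene [ 1.178 -0.579  0.933] [[0.73, 0.46, -0.51], [0.68, -0.49, 0.54], [0.0, -0.74, -0.67]] 512.8021706090431 281.5866422793991 208.5576772338375
side [0.214 0.891 0.931] [[-0.92, -0.27, 0.29], [-0.4, 0.63, -0.67], [-0.0, -0.73, -0.69]] 520.3829921491403 273.80509480288396 219.2898697750499
wrist [ 0.142 -0.613  0.385] [[-0.34, 0.9, 0.25], [0.94, 0.33, 0.09], [0.0, 0.27, -0.96]] 363.35131851938155 280.71691108419486 210.13119569072586
0.15 [[-9.40157161e-01 -3.40740462e-01 -6.70076922e-04]
 [-3.40741104e-01  9.40155920e-01  1.53188971e-03]
 [ 1.07999976e-04  1.66853984e-03 -9.99998602e-01]] 0.9979779473824636 [ 0.40906004  0.25580954 -0.23817497]
```

View pics/scene0.png

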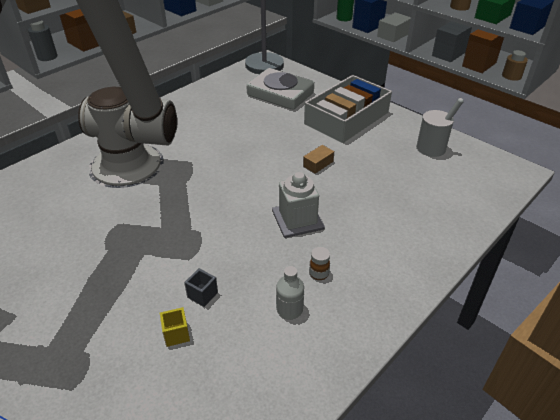

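View pics/side0.png

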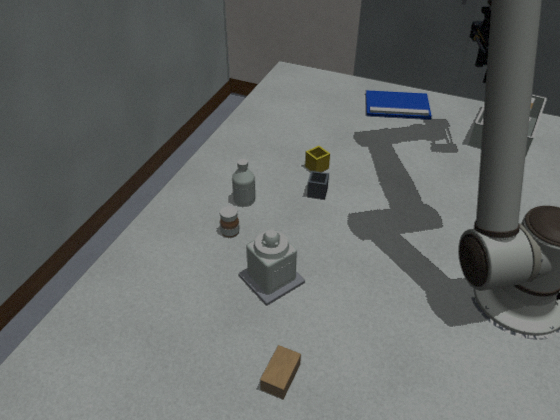

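In the scene view, the things that could be taken for the cup are the dark grey open square at (201,287) and the yellow one at (174,327), which is the decoy. The open bottle in its tray is at (298,205), and the round flask at (290,297) is a bystander. I choose the grey one and check it in a close crop.

Run:
```python
from h import *
import pickle
C=pickle.load(open("c0.pkl","rb"))
def crop(n,u,v,w,h,k): return cv2.resize(C[n]["f"][v:v+h,u:u+w],None,fx=k,fy=k,interpolation=cv2.INTER_CUBIC)
a=crop("scene",150,260,80,60,5);b=crop("side",290,150,80,60,5)
c=crop("scene",260,165,80,60,5);d=crop("side",232,222,80,80,3.75) if 0 else crop("side",235,225,80,60,5)
cv2.imwrite("pics/crop0.png",np.clip(1.6*np.vstack([np.hstack([a,b]),np.hstack([c,d])]),0,255).astype(np.uint8))
for n,u,v,z in [("scene",201,275,.054),("side",319,177,.054),("scene",298,178,.151),("side",271,234,.151),("scene",290,315,0),("scene",319,275,0),("scene",318,158,.02),("side",281,370,.02),("scene",174,313,.054)]: print(n,u,v,toz(C[n],u,v,z).round(3))
```

```text
scene 201 275 [ 0.537 -0.153  0.054]
side 319 177 [ 0.54  -0.165  0.054]
scene 298 178 [0.542 0.162 0.151]
side 271 234 [0.532 0.174 0.151]
scene 290 315 [ 0.728 -0.067  0.   ]
scene 319 275 [0.701 0.065 0.   ]
scene 318 158 [0.416 0.397 0.02 ]
side 281 370 [0.416 0.391 0.02 ]
scene 174 313 [ 0.575 -0.259  0.054]
```

View pics/crop0.png

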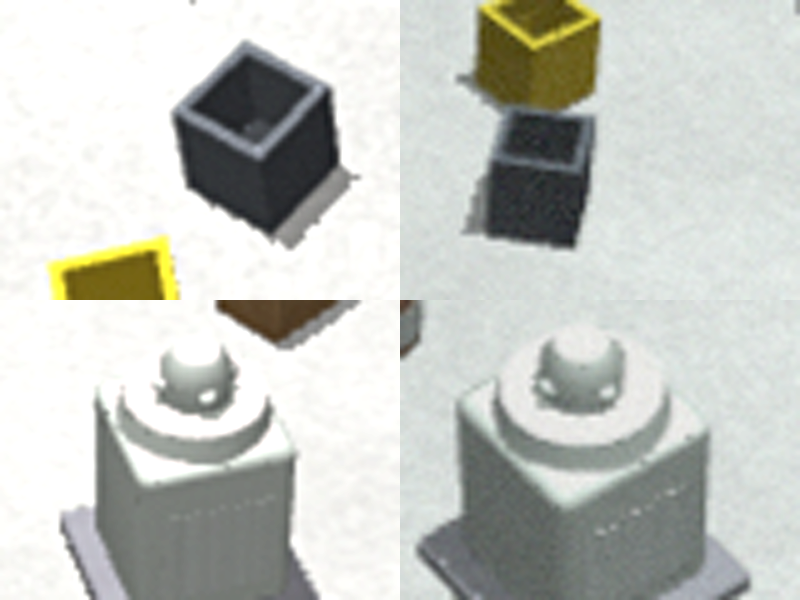

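The crop confirms the choice: an open dark grey square cup, standing mouth-up, with its mouth centre near scene (201,280). The bottle's neck shows its nubs at scene (300,244).

Run:
```python
from h import *
import pickle
C=pickle.load(open("c0.pkl","rb"))
def sq(P):
    m=P.mean(0); a=[np.degrees(np.arctan2(*(P[(i+1)%4]-P[i])[1::-1]))%90 for i in range(4)]
    return m.round(4),np.round(a,1),[np.linalg.norm(P[(i+1)%4]-P[i]).round(4) for i in range(4)]
k=np.array([(248,42),(330,90),(258,158),(176,110)])/5+[150,260]
print(sq(np.array([toz(C["scene"],*p,.054)[:2] for p in k])))
k=(np.array([(501,108),(594,118),(581,168),(492,160)])-[400,0])/5+[290,150]
print(sq(np.array([toz(C["side"],*p,.054)[:2] for p in k])))
# bottle: body-top visible edges; shoulder disc centre
print(toz(C["scene"],260+195/5,165+(397-300)/5,.125),toz(C["side"],235+(582-400)/5,225+(395-300)/5,.125))
E=lambda n,o,a,b,z:np.degrees(np.arctan2(*(toz(C[n],o[0]+b[0]/5,o[1]+b[1]/5,z)-toz(C[n],o[0]+a[0]/5,o[1]+a[1]/5,z))[1::-1]))%90
print(E("scene",(260,165),(150,187),(297,156),.115),E("scene",(260,165),(100,95),(150,187),.115),E("side",(235,225),(60,106),(165,205),.115),E("side",(235,225),(165,205),(310,135),.115))
```

```text
(array([ 0.5467, -0.163 ]), array([8. , 7.4, 9. , 8.9]), [np.float64(0.0486), np.float64(0.0471), np.float64(0.0474), np.float64(0.048)])
(array([ 0.5403, -0.1616]), array([13.3, 10. , 15.1, 14.4]), [np.float64(0.0508), np.float64(0.0439), np.float64(0.0474), np.float64(0.0453)])
[0.539792   0.16897108 0.125     ] [0.52935411 0.17816028 0.125     ]
60.99139657488644 62.36758413666981 62.18107427719363 56.22149595352418
```

Emit:
{"op": "step_arm", "data": {"targets": "-3.3 2.1 0 0;-3.3 2.1 0 0;-3.3 2.1 0 0;-3.3 2.1 0 0;-3.3 2.1 0 0;-3.3 2.1 0 0;-3.3 2.1 0 0;-3.3 2.1 0 0;-3.3 2.1 0 0;-3.3 2.1 0 0;-3.3 2.1 0 0;-3.3 2.1 0 0", "claw": 8.7}}

```text
time_s: 1.15
tcp_pos: [0.5001, -0.2138, 0.2225]
ee_rot: [[-0.94, -0.341, -0.0], [-0.341, 0.94, 0.0], [0.0, 0.0, -1.0]]
wrist_force: [1.3, -0.8, 0.1]
gripper_width: 1.0
gripper_force: 0.0
```

Emit:
{"op": "step_arm", "data": {"targets": "-3 1.8 0 0;-3 1.8 0 0;0 0 0 5.5;0 0 0 5.5;0 0 0 0;0 0 0 0;0 0 0 0"}}

```text
time_s: 1.73
tcp_pos: [0.5433, -0.1616, 0.2224]
ee_rot: [[-0.988, -0.157, -0.0], [-0.157, 0.988, 0.0], [0.0, 0.0, -1.0]]
wrist_force: [0.0, -0.1, 0.5]
gripper_width: 0.998
gripper_force: 0.0
```

Run:
```python
from h import *
import pickle
c=cap("wrist"); s=sense(); pickle.dump(c,open("w1.pkl","wb"))
print(s["time_s"],s["tcp_pos"],np.round(s["ee_rot"],3).tolist()); print(proj(c,[.543,-.162,.054]))
cv2.imwrite("pics/w1.png",c["f"])
```

```text
1.7833 [ 0.54328357 -0.16172135  0.22252529] [[-0.988, -0.156, -0.0], [-0.156, 0.988, 0.0], [0.0, 0.0, -1.0]]
(np.float64(279.76231948506984), np.float64(191.40889830976636))
```

View pics/w1.png

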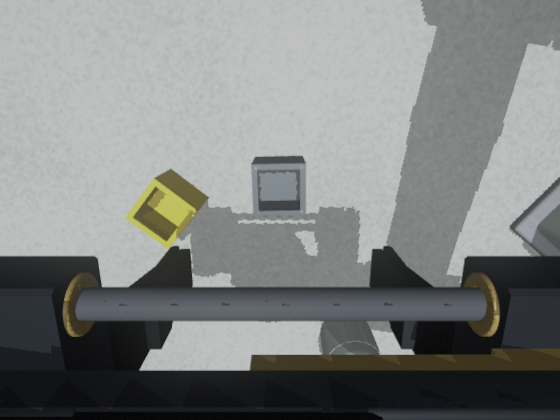

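The wrist view shows the grey cup mouth squarely aligned, with corners (251,165), (305,163), (306,213) and (252,214). The yellow decoy is to the left at (167,208).

The tool cannot tilt, so I will pinch the cup's upper edge and roll it toward the robot over its bottom edge, twice.

Run:
```python
from h import *
import pickle
c=pickle.load(open("w1.pkl","rb")); s=sense()
P=np.array([toz(c,u,v,.054) for u,v in[(251,165),(305,163),(306,213),(252,214)]])
R=np.array(s["ee_rot"]); print(P.mean(0)); print(((P-s["tcp_pos"])@R*1000).round(1)); print(((P.mean(0)-s["tcp_pos"])@R*1000).round(1))
```

```text
[ 0.54111717 -0.16349898  0.054     ]
[[ 25.1 -26.6 168.5]
 [ 27.   22.8 168.5]
 [-20.7  24.7 168.5]
 [-21.8 -26.7 168.5]]
[  2.4  -1.4 168.5]
```

Emit:
{"op": "step_arm", "data": {"targets": "-0.9 -0.1 2.9 0;-0.9 0 2.9 0;0 0 2.9 0;0 0 2.9 0;0 0 2.9 0;0 0 2 0;0 0 1.1 0;0 0 0 0;0 0 0 0", "claw": 6.6}}

```text
time_s: 2.53
tcp_pos: [0.5619, -0.16, 0.0469]
ee_rot: [[-0.988, -0.156, 0.0], [-0.156, 0.988, -0.0], [-0.0, -0.0, -1.0]]
wrist_force: [1.5, 0.1, 1.0]
gripper_width: 0.762
gripper_force: 0.0
```

Emit:
{"op": "step_arm", "data": {"targets": "0 0 0 0;0 0 0 0;0 0 0 0;0 0 0 0;0 0 0 0;0 0 0 0", "claw": 0}}

```text
time_s: 3.03
tcp_pos: [0.5624, -0.1597, 0.0479]
ee_rot: [[-0.988, -0.156, 0.002], [-0.156, 0.988, -0.0], [-0.002, -0.001, -1.0]]
wrist_force: [-0.2, -0.1, 6.2]
gripper_width: 0.565
gripper_force: 30.0
```

Emit:
{"op": "step_arm", "data": {"targets": "0.73 0 -0.47 0;0.73 0 -0.47 0;0.84 0 -0.27 0;0.84 0 -0.25 0;0.88 0 -0.05 0;0.88 0 -0.02 0;0 0 0 0"}}

```text
time_s: 3.62
tcp_pos: [0.5104, -0.1673, 0.0617]
ee_rot: [[-0.988, -0.154, -0.002], [-0.154, 0.988, 0.001], [0.002, 0.001, -1.0]]
wrist_force: [0.2, 0.7, -0.9]
gripper_width: 0.565
gripper_force: 30.0
```

Run:
```python
from h import *
C=[cap("scene"),cap("side")]
k=lambda c:(lambda u,v:cv2.resize(c["f"][v-35:v+35,u-45:u+45],None,fx=4.4,fy=4.4,interpolation=cv2.INTER_CUBIC))(*map(int,proj(c,[.52,-.16,.04])))
cv2.imwrite("pics/t1.png",np.clip(1.6*np.hstack([k(c) for c in C]),0,255).astype(np.uint8))
s=sense();print(s["tcp_pos"],s["wrist_force"],s["moment"],s["gripper_width"])
```

```text
[ 0.51277942 -0.16732669  0.0619368 ] [ 0.08416172 -0.00079236 -0.08312289] [-0.04082249 -0.05249245 -0.01882798] 0.5678397314115994
```

View pics/t1.png

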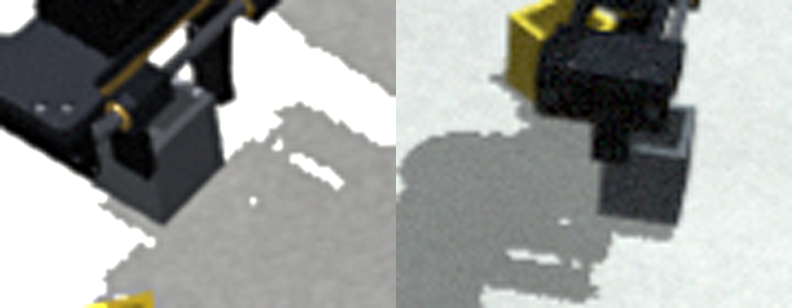

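The crops show the cup lifted level, about 15 mm up, and not tilted: the grip held it rigidly. I will set it back down, then pinch the leading top corner with a smaller patch and drag it while pressing.

Emit:
{"op": "step_arm", "data": {"targets": "0 0 0.5 0;0 0 0.5 0;0 0 0.45 0;0 0 0 0;0 0 0 0"}}

```text
time_s: 4.13
tcp_pos: [0.5137, -0.1672, 0.0477]
ee_rot: [[-0.988, -0.156, 0.0], [-0.156, 0.988, -0.001], [-0.0, -0.001, -1.0]]
wrist_force: [-1.8, -0.1, 5.0]
gripper_width: 0.566
gripper_force: 30.0
```

Emit:
{"op": "step_arm", "data": {"targets": "0 0 0 0;0 0 0 0;0 0 0 0;1.5 0 -0.1 0;1.5 0 0 0;1.5 0 0 0;0 0 0 0;0 0 0 0", "claw": 6.6}}

```text
time_s: 4.8
tcp_pos: [0.4685, -0.1743, 0.0482]
ee_rot: [[-0.988, -0.155, -0.0], [-0.155, 0.988, -0.0], [0.0, -0.0, -1.0]]
wrist_force: [0.9, 0.7, 0.5]
gripper_width: 0.755
gripper_force: 0.0
```

Emit:
{"op": "step_arm", "data": {"targets": "0 0 0 0;0 0 0 0;0 0 0 0;0 0 0 0;0 0 0 0", "claw": 0}}

```text
time_s: 5.22
tcp_pos: [0.4691, -0.1741, 0.0483]
ee_rot: [[-0.988, -0.155, 0.0], [-0.155, 0.988, -0.0], [-0.0, -0.0, -1.0]]
wrist_force: [0.5, -0.1, -0.4]
gripper_width: 0.564
gripper_force: 30.0
```

Next, press about 3 mm down and drag in +x.

Emit:
{"op": "step_arm", "data": {"targets": "0 0 0.3 0;0.4 0 0 0;0.4 0 0 0;0.4 0 0 0"}}

```text
time_s: 5.55
tcp_pos: [0.4612, -0.1756, 0.048]
ee_rot: [[-0.988, -0.157, 0.01], [-0.157, 0.988, -0.001], [-0.01, -0.002, -1.0]]
wrist_force: [2.4, 4.4, 7.6]
gripper_width: 0.562
gripper_force: 30.0
```

Emit:
{"op": "step_arm", "data": {"targets": "0.3 0 0.2 0;0.4 0 0.2 0;0.4 0 0.2 0;0.5 0 0.1 0;0.5 0 0.1 0"}}

```text
time_s: 5.97
tcp_pos: [0.4395, -0.1794, 0.0395]
ee_rot: [[-0.988, -0.157, 0.008], [-0.157, 0.988, -0.001], [-0.008, -0.002, -1.0]]
wrist_force: [2.0, 0.3, 2.9]
gripper_width: 0.564
gripper_force: 30.0
```

```bash
cat > look.py <<'E'
from h import *
import sys
s=sense();C=[cap("scene"),cap("side")]
k=lambda c:(lambda u,v:cv2.resize(c["f"][v-35:v+35,u-45:u+45],None,fx=4.4,fy=4.4,interpolation=cv2.INTER_CUBIC))(*map(int,proj(c,s["tcp_pos"])))
cv2.imwrite(f"pics/{sys.argv[1]}.png",np.clip(1.6*np.hstack([k(c) for c in C]),0,255).astype(np.uint8))
print(s["tcp_pos"],s["wrist_force"],s["moment"],s["gripper_width"])
E
python3 look.py t2
```

```text
[ 0.43949273 -0.17939449  0.03946157] [1.98028258 0.2970437  2.94805742] [ 0.11551234 -0.87432545  0.00883009] 0.5644207474520778
```

View pics/t2.png

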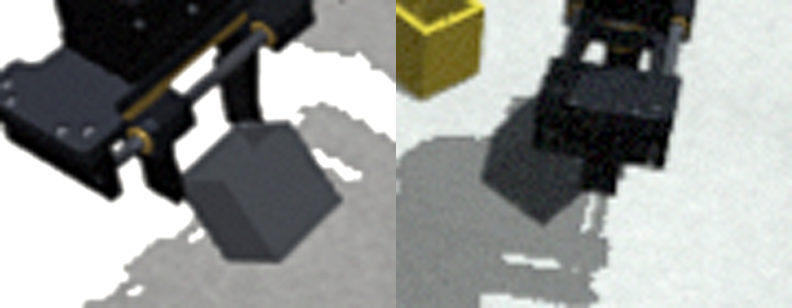

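The crops show the cup rolled about 40°, its mouth tipping toward the robot. I'll continue the roll.

Emit:
{"op": "step_arm", "data": {"targets": "0.36 0 0.35 0;0.36 0 0.38 0;0.36 0 0.4 0;0.34 0 0.4 0;0.3 0 0.42 0;0.2 0 0.4 0;0 0 0 0"}}

```text
time_s: 6.65
tcp_pos: [0.4163, -0.1825, 0.0135]
ee_rot: [[-0.988, -0.155, -0.002], [-0.155, 0.988, -0.0], [0.002, 0.0, -1.0]]
wrist_force: [-0.6, -1.4, 5.3]
gripper_width: 0.563
gripper_force: 30.0
```

Emit:
{"op": "step_arm", "data": {"targets": "0 0 0 0;0 0 0 0;0 0 0 0;0 0 -2 0;0 0 -4 0;0 0 -4 0;-2 0 -4 0;-2 0 -2 0;-2 0 0 0;0 0 0 0;0 0 0 0", "claw": 7.2}}

```text
time_s: 7.57
tcp_pos: [0.4751, -0.1727, 0.1706]
ee_rot: [[-0.988, -0.155, -0.001], [-0.155, 0.988, 0.001], [0.001, 0.001, -1.0]]
wrist_force: [-0.4, 0.0, -0.5]
gripper_width: 0.826
gripper_force: 0.0
```

Run:
```python
from h import *
import pickle
c=cap("wrist"); s=sense(); pickle.dump(c,open("w2.pkl","wb"))
print(s["time_s"],s["tcp_pos"])
S=cap("side");u,v=map(int,proj(S,[.45,-.175,.025]))
p=cv2.resize(S["f"][v-40:v+40,u-30:u+30],(315,420))
cv2.imwrite("pics/w2.png",np.hstack([c["f"][:,100:480],p]))
```

```text
7.6167 [ 0.47403866 -0.17282168  0.17012   ]
```

View pics/w2.png

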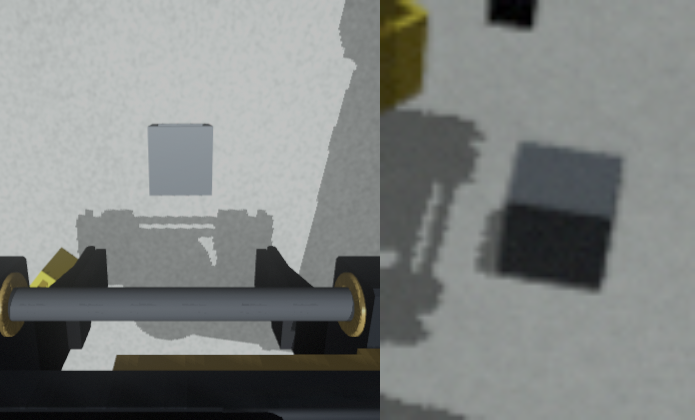

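The cup now lies on its side with its mouth toward the robot. Its top face in the wrist picture spans columns 248–312 and rows 125–195 (full frame).

Run:
```python
from h import *
import pickle
c=pickle.load(open("w2.pkl","rb")); s=sense()
P=np.array([toz(c,u,v,.05) for u,v in[(248.5,126),(312,126),(312,195),(248.5,195)]])
print(((P-s["tcp_pos"])@np.array(s["ee_rot"])*1000).round(1))
```

```text
[[ 60.5 -24.1 120.2]
 [ 60.6  24.4 120.2]
 [  6.6  25.7 120.1]
 [  6.5 -25.3 120. ]]
```

Emit:
{"op": "step_arm", "data": {"targets": "2 0 0 0;2 0 2 0;2 0 2.5 0;0 0 2.5 0;0 0 2.5 0;0 0 2 0;0 0 1.05 0;0 0 0 0;0 0 0 0", "claw": 6.6}}

```text
time_s: 8.42
tcp_pos: [0.4145, -0.1826, 0.045]
ee_rot: [[-0.988, -0.155, -0.003], [-0.155, 0.988, 0.0], [0.003, 0.0, -1.0]]
wrist_force: [0.7, -0.7, -0.2]
gripper_width: 0.758
gripper_force: 0.0
```

Emit:
{"op": "step_arm", "data": {"targets": "0 0 0 0;0 0 0 0;0 0 0 0;0 0 0 0;0 0 0 0", "claw": 0}}

```text
time_s: 8.83
tcp_pos: [0.4162, -0.1825, 0.0464]
ee_rot: [[-0.988, -0.155, 0.001], [-0.155, 0.988, -0.0], [-0.001, -0.0, -1.0]]
wrist_force: [-0.1, 0.5, 3.5]
gripper_width: 0.553
gripper_force: 30.0
```

Emit:
{"op": "step_arm", "data": {"targets": "0 0 0.3 0;0.4 0 0 0;0.4 0 0 0;0.4 0 0 0;0.3 0 0.2 0;0.4 0 0.2 0;0.4 0 0.2 0;0.5 0 0.1 0;0.5 0 0.1 0"}}

```text
time_s: 9.58
tcp_pos: [0.3866, -0.1878, 0.0365]
ee_rot: [[-0.988, -0.157, 0.009], [-0.157, 0.988, -0.001], [-0.008, -0.002, -1.0]]
wrist_force: [2.8, 0.6, 4.0]
gripper_width: 0.565
gripper_force: 30.0
```

```bash
python3 look.py t3
```

```text
[ 0.38662717 -0.18779496  0.03650464] [2.79615364 0.55875619 3.95717388] [ 0.13548998 -0.91799992  0.03981468] 0.5652418169236317
```

View pics/t3.png

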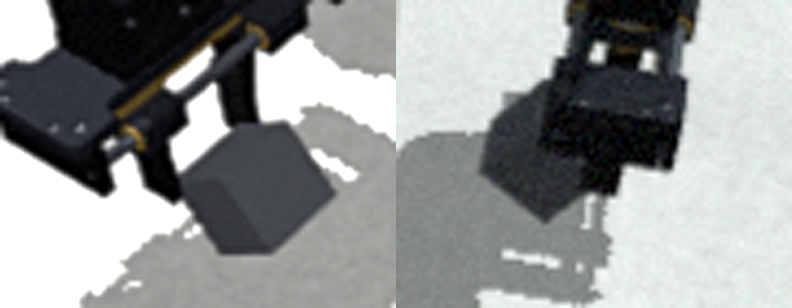

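It rolled the same way as before, about 40°. I'll finish the second roll and release.

Emit:
{"op": "step_arm", "data": {"targets": "0.36 0 0.35 0;0.36 0 0.38 0;0.36 0 0.38 0;0.32 0 0.38 0;0.25 0 0.38 0;0.2 0 0.2 0;0 0 0 0"}}

```text
time_s: 10.27
tcp_pos: [0.3655, -0.1907, 0.014]
ee_rot: [[-0.988, -0.155, 0.001], [-0.155, 0.988, -0.0], [-0.001, -0.0, -1.0]]
wrist_force: [1.5, -0.5, 4.6]
gripper_width: 0.569
gripper_force: 30.0
```

Emit:
{"op": "step_arm", "data": {"targets": "0 0 0 0;0 0 0 0;0 0 0 0;0 0 -2 0;0 0 -4 0;0 0 -4 0;-2 0 -4 0;-2 0 -2 0;-2 0 0 0;0 0 0 0;0 0 0 0", "claw": 7.2}}

```text
time_s: 11.18
tcp_pos: [0.4224, -0.1809, 0.1706]
ee_rot: [[-0.988, -0.155, -0.002], [-0.155, 0.988, 0.001], [0.002, 0.001, -1.0]]
wrist_force: [-0.3, 0.2, -1.3]
gripper_width: 0.828
gripper_force: 0.0
```

Run:
```python
from h import *
import pickle
c=cap("wrist"); s=sense(); pickle.dump(c,open("w3.pkl","wb"))
print(s["time_s"],s["tcp_pos"])
S=cap("side");u,v=map(int,proj(S,[.40,-.19,.025]))
p=cv2.resize(S["f"][v-40:v+40,u-30:u+30],(315,420))
cv2.imwrite("pics/w3.png",np.hstack([c["f"][:,100:480],p]))
```

```text
11.2333 [ 0.42143391 -0.18102271  0.17009733]
```

View pics/w3.png

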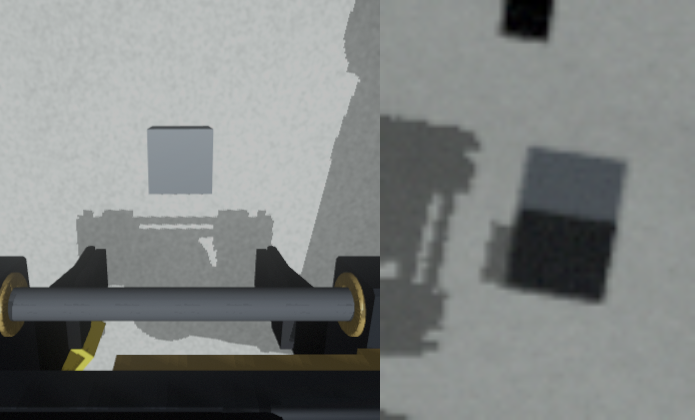

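The cup stands mouth-down: the side view shows a closed top over a tall dark side, and the top face spans columns 248–313 and rows 128–194. Now a centred grasp.

Run:
```python
from h import *
import pickle
c=pickle.load(open("w3.pkl","rb")); s=sense()
P=np.array([toz(c,u,v,.054) for u,v in[(248,128.5),(313,128.5),(313,194),(248,194)]])
print(((P-s["tcp_pos"])@np.array(s["ee_rot"])*1000).round(1))
```

```text
[[ 59.1 -24.2 116.2]
 [ 59.2  24.8 116.3]
 [  8.6  26.1 116.1]
 [  8.5 -25.3 116. ]]
```

Emit:
{"op": "step_arm", "data": {"targets": "1.2 0 0 0;1.2 0 2 0;1 0 3 0;0 0 3 0;0 0 3 0;0 0 3 0;0 0 1.8 0;0 0 0 0;0 0 0 0", "claw": 6.8}}

```text
time_s: 12.03
tcp_pos: [0.3873, -0.1868, 0.0127]
ee_rot: [[-0.988, -0.155, -0.004], [-0.155, 0.988, 0.0], [0.004, 0.001, -1.0]]
wrist_force: [0.2, -0.5, 0.4]
gripper_width: 0.781
gripper_force: 0.0
```

Emit:
{"op": "step_arm", "data": {"targets": "0 0 0 0;0 0 0 0;0 0 0 0;0 0 0 0;0 0 0 0;0 0 0 0", "claw": 0}}

```text
time_s: 12.53
tcp_pos: [0.3899, -0.1867, 0.0143]
ee_rot: [[-0.988, -0.155, 0.002], [-0.155, 0.988, -0.0], [-0.002, -0.001, -1.0]]
wrist_force: [-1.8, 0.4, 8.2]
gripper_width: 0.572
gripper_force: 30.0
```

Emit:
{"op": "step_arm", "data": {"targets": "0 0 -1 0;0 0 -3 0;0 0 -4 0;0 0 -4 0;0 0 -4 0;0 0 -4 0;0 0 -0.5 0;0 0 0 0"}}

```text
time_s: 13.2
tcp_pos: [0.3907, -0.1868, 0.2213]
ee_rot: [[-0.988, -0.155, 0.008], [-0.155, 0.988, -0.001], [-0.008, -0.002, -1.0]]
wrist_force: [0.8, 0.4, -1.5]
gripper_width: 0.573
gripper_force: 30.0
```

Emit:
{"op": "step_arm", "data": {"targets": "-2 2.4 0 0;-2 2.4 0 0;-2 2.4 0 0;-2.1 2.5 0 0;-2.1 2.5 0 0;-2.1 2.5 0 0;-2.1 2.5 0 0;-2.1 2.5 0 0;-2.1 2.5 0 0;-2.1 2.5 0 0;-2.1 2.5 0 0;-2.1 2.4 0 0"}}

```text
time_s: 14.2
tcp_pos: [0.5886, 0.1457, 0.2154]
ee_rot: [[-0.988, -0.155, -0.005], [-0.155, 0.988, -0.002], [0.005, -0.001, -1.0]]
wrist_force: [0.5, -0.4, -0.8]
gripper_width: 0.57
gripper_force: 30.0
```

Emit:
{"op": "step_arm", "data": {"targets": "0 0 0 6;0 0 0 6;0 0 0 6;0 0 0 7;0 0 0 7;0 0 0 6;0 0 0 0;0 0 0 0;0 0 0 0;0 0 0 0"}}

```text
time_s: 15.03
tcp_pos: [0.5889, 0.1443, 0.2174]
ee_rot: [[-0.875, 0.485, -0.001], [0.485, 0.875, -0.0], [0.001, -0.001, -1.0]]
wrist_force: [0.3, -0.5, -0.9]
gripper_width: 0.573
gripper_force: 30.0
```

Run:
```python
from h import *
import pickle
c=cap("wrist"); s=sense(); pickle.dump((c,s["tcp_pos"],s["ee_rot"]),open("w4.pkl","wb"))
print(s["time_s"],s["tcp_pos"],np.round(s["joints"],1),s["gripper_width"]); print(proj(c,[.535,.173,.125]))
cv2.imwrite("pics/w4.png",cv2.resize(c["f"][:330,60:500],None,fx=1.8,fy=1.8,interpolation=cv2.INTER_CUBIC))
```

```text
15.0833 [0.58905573 0.14433487 0.21765379] [  29.    20.5   -2.7   -0.   -66.9 -148. ] 0.573911295562632
(np.float64(279.9979547194131), np.float64(129.85937238246623))
```

View pics/w4.png

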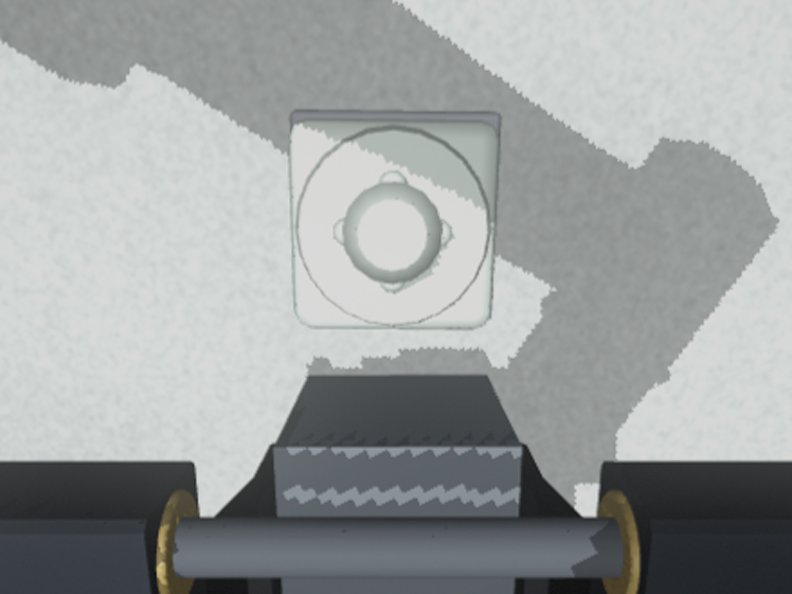

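The final view shows the bottle square to the tool. Its shoulder ring is centred near (393,226) and the nubs mid-point near (393,232) in the enlarged picture. The held cup's rim edge runs from (308,376) to (488,376).

Run:
```python
from h import *
import pickle
c,t,R=pickle.load(open("w4.pkl","rb"))
g=lambda x,y,z:((toz(c,60+(x+.5)/1.8-.5,(y+.5)/1.8-.5,z)-t)@np.array(R)*1000).round(1)
print("shoulder",g(393.5,226,.125),"nubs",g(393,232,.1337),"top",g(393,234,.151))
print("nubs LR",g(339,231,.1337),g(447,233,.1337),g(393,178,.1337),g(393,286,.1337))
rz=t[2]-.0143
print("rim",g(308,376,rz),g(488,376,rz),"base",g(274,446,rz+.054),g(521,446,rz+.054))
print(toz(c,60+393/1.8,232/1.8,.1337))
```

```text
shoulder [64.2 -2.2 92.7] nubs [62.4 -2.3 84. ] top [62.7 -2.2 66.7]
nubs LR [ 62.7 -22.3  84. ] [62.1 17.6 84. ] [81.5 -2.3 84. ] [42.5 -2.3 84. ]
rim [ 26.5 -25.7  14.3] [26.6 25.  14.3] base [ 26.8 -25.4 -39.7] [ 26.9  24.5 -39.7]
[0.5334923  0.17260504 0.1337    ]
```

Emit:
{"op": "step_arm", "data": {"targets": "1.5 -0.2 0 0;1.5 0 0 0;1.5 0 0 0;1.6 0 0 0;0 0 0 0;0 0 0 0;0 0 0 0;0 0 0 0"}}

```text
time_s: 15.75
tcp_pos: [0.5355, 0.1721, 0.2181]
ee_rot: [[-0.874, 0.486, 0.0], [0.486, 0.874, 0.0], [-0.0, 0.0, -1.0]]
wrist_force: [0.6, -0.4, -0.7]
gripper_width: 0.573
gripper_force: 30.0
```

Run:
```python
from h import *
import pickle
c,t,R=pickle.load(open("w4.pkl","rb")); s=sense()
print(s["tcp_pos"],((np.array(s["tcp_pos"])-t)@np.array(R)*1000).round(1),s["wrist_force"])
```

```text
[0.53551419 0.17210863 0.21814834] [60.3 -1.7 -0.5] [ 0.58828737 -0.44132193 -0.74798227]
```

Emit:
{"op": "step_arm", "data": {"targets": "0.1 0 1.5 0;0 0 1.5 0;0 0 1.5 0;0 0 1 0;0 0 0.5 0;0 0 0.3 0;0 0 0 0"}}

```text
time_s: 16.33
tcp_pos: [0.5343, 0.1726, 0.1549]
ee_rot: [[-0.874, 0.486, -0.0], [0.486, 0.874, -0.0], [0.0, -0.001, -1.0]]
wrist_force: [0.2, 0.2, -0.8]
gripper_width: 0.57
gripper_force: 30.0
```

Emit:
{"op": "step_arm", "data": {"targets": "0 0 0.3 0;0 0 0.3 0;0 0 0.2 0;0 0 0.2 0;0 0 0 0"}}

```text
time_s: 16.75
tcp_pos: [0.5353, 0.1731, 0.1467]
ee_rot: [[-0.874, 0.485, 0.004], [0.485, 0.874, 0.001], [-0.002, 0.003, -1.0]]
wrist_force: [0.3, -0.4, 0.9]
gripper_width: 0.574
gripper_force: 30.0
```

Emit:
{"op": "step_arm", "data": {"targets": "0 0 0.2 0;0 0 0.2 0;0 0 0.2 0;0 0 0 0;0 0 0 0"}}

```text
time_s: 17.17
tcp_pos: [0.5343, 0.1729, 0.1394]
ee_rot: [[-0.874, 0.486, 0.001], [0.486, 0.874, 0.0], [-0.0, 0.0, -1.0]]
wrist_force: [0.4, -1.3, 2.8]
gripper_width: 0.569
gripper_force: 30.0
```

Emit:
{"op": "step_arm", "data": {"targets": "0 0 0.2 0;0 0 0.2 0;0 0 0 0;0 0 0 0"}}

```text
time_s: 17.5
tcp_pos: [0.5344, 0.1729, 0.1393]
ee_rot: [[-0.875, 0.485, 0.002], [0.485, 0.875, -0.0], [-0.002, 0.001, -1.0]]
wrist_force: [-7.2, -0.5, 21.2]
gripper_width: 0.574
gripper_force: 30.0
```

Seated at the predicted height (0.139 m) with 21 N of push. A quick numeric check of the rim line in both fixed cameras before handing in.

Run:
```python
from h import *
b=np.array([.5345,.1727]); s=sense(); R=np.array(s["ee_rot"])
for n in("scene","side"):
    c=cap(n); g=cv2.cvtColor(c["f"],cv2.COLOR_BGR2GRAY).astype(int)
    d=[a*sg for a in(R[:2,0],R[:2,1]) for sg in(1,-1)]
    k=sorted(d,key=lambda v:-v@(c["e"][:2]-b))[:2]
    p=b+.025*(k[0]+k[1])*np.array(1.0)   # nearest vertical edge
    print(n,[np.round(proj(c,[*p,z]),1).tolist() for z in(.125,.138,.179)])
    u,v=map(int,np.round(proj(c,[*p,.125]))); print(v-14,g[v-14:v+10,u])
print(sense()["wrist_force"],sense()["time_s"])
```

```text
scene [[292.1, 190.9], [292.2, 186.8], [292.5, 173.5]]
177 [ 31  30  31  30  30  29  30  30  26  26  26  36  52  78 108  95  92  92
  93 104 115 116 118 120]
side [[268.0, 253.5], [267.9, 249.3], [267.7, 235.5]]
240 [ 37  35  34  35  31  37  36  41  36  34  36  38  41  66  89  99  95  96
 105 139 158 160 158 159]
[-7.23604657 -0.62234674 20.82838669] 17.6
```

```bash
python3 -c "
from station import r
print(r.finish_job())"
```

```text
the job is handed in; nothing more can be done
None
```

I turned the cup mouth-down and pressed it over the bottle's neck, then handed the job in with the gripper still holding it down at about 21 N. The arm stopped at the fully-home height, though the click never showed in the force readings and the two fixed cameras placed the rim only to within about 5 mm. I did not check the final positions of the jar, carton and flask.

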